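# Rake a dropped spanner out from under the rack and bed it in its tray

### The arm

A 6-joint arm with a two-finger parallel gripper is mounted at the origin on a cart in front of the work surface, level with it; the furniture and walls round the work are solid. World frame = base frame: x ahead of the robot, y to its left, z up, the work surface at z = 0. Lengths are in mm, angles in rad, forces in N, time in s.
With the tool pointing down it reaches from about 275 to 825 mm from the base axis. Payload 5.2 kg.
Tool frame: the origin (TCP) lies at the very end of the fingers, on their centre line; the grasp point (between the pads) lies 19 mm behind it; z points along the fingers, y is the line along which they close (so a half turn about z gives the same grasp; the last joint's range is limited). The gripper opens to 93 mm and grips with 3 to 60 N. Pads are 15 mm wide; open, the fingers measure 128 mm over their backs; the gripper's body (75 mm by 188 mm) begins 65 mm behind the grasp point.
Start: joints at [-1.398, 0.259, 1.535, -0, 1.348, -0.203], TCP at [201.88, -511.615, 218.653] pointing down, gripper open.
Joint ranges: [-3.14, 3.14], [-0.91, 2.08], [0.19, 2.58], [-1.22, 4.36], [0.22, 2.71], [-3.12, 3.12]. Speed limits (rad/s): [2.57, 2.57, 3.14, 3.14, 3.14, 3.14].

### API

Orientations are given as [roll, pitch, yaw] about the fixed x, y, z axes, in that order (R = Rz(yaw) Ry(pitch) Rx(roll)).
In Python, from bench import robot gives the robot as it stands. The module is installed in compiled form; this text tells all that it offers. Calls block until the motion is done:
- robot.move_ptp(position, orientation): joint-space move of the TCP to a pose.
- robot.move_linear(position, ori=None, speed=150, f_stop=None): straight line of the TCP; ori=None keeps the orientation; speed is the mean speed in mm/s. With f_stop (N) it stops when the force on the tool has changed by that much, and returns True; else False.
- robot.move_j(angles): joint-space move.
- robot.move_gripper(opening): opening from 0.0 (shut) to 1.0 (fully open); the grip force is fixed at half the most; returns when the fingers have stopped.
- robot.sleep(seconds).
- robot.inverse_kinematics(position, orientation): joint angles nearest the present ones, or None.
- robot.get_image(name): name is "scene" or "top" or "wrist"; returns a dict with "img" (420x560x3 uint8, blue, green, red), "fovy" (degrees; the focal length in pixels is half the picture's height over the tangent of half this angle, whatever the lens; pixels are square), "cx", "cy" (the principal point, pixels), "eye" and "orientation" of the camera in the world. Camera axes: x right, y down, z forward; pixel columns grow to the right and rows downward; lengths in mm; the calibration is good to about 2 mm. A picture is of the moment at which its call begins. There is no depth.
A pose or a line that the arm cannot do raises robot.MotionError and nothing moves.
- robot.hand_in(): hands the job in; it is judged then, once.
Readings, each from a call of its own:
- robot.current_t(): time.
- robot.current_qpos(): joint angles.
- robot.current_joint_vel(): joint speeds.
- robot.current_joint_efforts(): joint torques, N m.
- robot.current_tcp_pos(): TCP position.
- robot.current_eef_rot(): TCP orientation.
- robot.current_contact_force(): force on the tool from outside, world axes, zero at the start.
- robot.current_ft_torque(): the same for the moment, N m.
- robot.current_gripper_width(): opening from 0.0 (shut) to 1.0 (fully open).
- robot.current_finger_force(): force on a finger pad.
Only numpy, scipy, OpenCV 4.12 (cv2) and the standard library are available. Lean on these libraries where they do the work, as an engineer would, in place of code of your own. Each camera call takes 0.05 s, during which the arm holds its last target. There are 200 camera calls.

### The job

A spanner has slid under the low bench rack. Reach under with the flat rake and drag the spanner right out in front of the rack without touching it with the fingers while it is under there, then lay the rake down flat on the open bench and put the spanner in the empty recess of the wooden spanner tray, the right way round and bedded fully down. Leave the things on and under the rack where they are.

Things in the scene. Friction and masses are not known exactly. Their poses are not given: they have to be found in the camera images.
- low_rack: low fixed dark steel rack, deck an open see-through grid of bars. 130 mm deep (x: front edge -65 mm, back +65 mm), 360 mm wide (y); deck's underside 50 mm, top 58 mm above the bench. Open at front and back; sheet ends 4 mm thick at y = -178 and +178 mm, feet out to 194 mm. Origin on the bench under its middle; -x is the front, to the robot
- rake: loose flat rake, 225 mm, 0.12 kg, balanced at x = 26 mm. Wooden grip 100 x 22 x 22 mm (x -50 to +50, z 0 to 22 mm); flat steel bar 14 mm wide at z = 13 to 18 mm (room for 12 mm things under it); at its end a straight cross blade 70 mm wide (y), z 0 to 22 mm, near face at x = +170 mm, far face +175 mm. Origin under the middle of the grip; +x points to the blade, z up as it lies flat
- rake_blade (a point): middle of the rake's cross blade, at x = 172.5 mm, z = 11 mm of the rake
- spanner: dropped loose steel spanner, 133 mm long, 8 mm thick, about 0.08 kg, at first flat on the bench under the rack, roughly along its width. Origin at mid-length on its underside; long axis y: open jaw 25 mm wide from y = -67 to -38 mm, straight shank 12 mm wide from -38 to +67 mm. A like one lies in the tray
- spanner_jaw (a point): point in the jaw end of the dropped spanner, at y = -60 mm of it, mid-thickness
- spanner_tail (a point): point in the plain end of the dropped spanner, at y = +60 mm of it, mid-thickness
- tray: fixed wooden tray, 90 x 154 x 10 mm (y long), two recesses head to tail, 6 mm deep, floor 4 mm above bench, 2.5 mm play all round. x = -21 mm: filled by a fixed spanner, jaw to +y. x = +21 mm: empty, for the dropped one, jaw to -y (its origin at [21, 0, 4] mm, axes as the tray's). No walls from y = -27 to +27 mm: room for fingers, 30 mm between shanks. Origin on the bench, middle
- bay_jaw (a point): where point spanner_jaw lies when bedded in the empty recess
- bay_tail (a point): where point spanner_tail lies when bedded in the empty recess
- felt_wheel: white felt polishing wheel, 60 mm across, 14 mm high, lying on the bench under one end of the rack, loose; origin at the middle of its underside
- tin_small: small round tin, 50 mm across, 28 mm high, on the bench under the other end of the rack, loose; origin at the middle of its underside
- tin_round: round tin, 66 mm across, 36 mm high, standing on the rack's deck, loose; origin at the middle of its underside
- oil_bottle: small bottle, 44 mm across, 115 mm high, standing on the rack's deck, loose; origin at the middle of its underside
- pickle_bottle: dark bottle, 52 mm across, 125 mm high, standing on the rack's deck, loose; origin at the middle of its underside
Mind the look-alikes: they are no part of the job. There is more than one size of the spanner; the one meant has the size given above.

How it is judged:
By the outcome, as a careful person would: the job done as asked, in the order asked, and still so for the second after the job is handed in, with the robot touching nothing.
It also fails if it takes over 67 s, if anything falls off the work surface, if the arm or the gripper's body presses on something with over 40 N, if the wrist force passes 120 N, or if a joint passes its speed limit or range.

## Working session

There is one attempt and no reset: what is moved stays moved. The work goes in short steps, each a Python script; the robot and the scene stay as the last script left them, time stands still between calls to the robot, and variables do not carry over. Pictures are saved under pics/ and viewed, at most 12 in all, crops included, and the job is handed in when it is done.

```bash
mkdir -p pics; cat > h.py <<'E'
import numpy as np, cv2
from bench import robot
from scipy.spatial.transform import Rotation as R
def cam(n):
    c=robot.get_image(n); c['f']=210/np.tan(np.radians(c['fovy'])/2)
    o=np.array(c['orientation'],float); c['Rm']=R.from_euler('xyz',o).as_matrix() if o.size==3 else o.reshape(3,3)
    return c
def ray(c,u,v,z=0):
    d=c['Rm']@np.array([(u-c['cx'])/c['f'],(v-c['cy'])/c['f'],1]); e=np.array(c['eye'])
    return (e+d*(z-e[2])/d[2])
def proj(c,p):
    q=c['Rm'].T@(np.array(p)-c['eye']); return np.array([c['cx']+c['f']*q[0]/q[2],c['cy']+c['f']*q[1]/q[2]])
E
python3 - <<'E'
from h import *
for n in ('top','scene'):
    c=cam(n); cv2.imwrite(f'pics/{n}0.png',c['img']); print(n,c['eye'],c['orientation'],c['fovy'],c['cx'],c['cy'],c['img'].shape)
    print(ray(c,280,210),ray(c,0,0),ray(c,559,419))
print(robot.current_t(), robot.current_eef_rot())
E
```

```text
top [ 482.88947119   -8.71351588 1561.1573694 ] [-3.09023436  0.0058167  -1.56212968] 44.21582039803876 284.62460344110923 211.47074736988924 (420, 560, 3)
[567.39499971  15.08799839   0.        ] [1211.86646117  888.78630009    0.        ] [ -43.95014335 -814.69733998    0.        ]
scene [-69.46303909 989.66899469 959.49905758] [-2.20563271 -0.0075389  -2.57519135] 46.82278510660326 279.65113434680757 213.90361771720765 (420, 560, 3)
[ 6.34404545e+02 -1.32883329e+02  1.13686838e-13] [ 4118.05780187 -1353.61435544     0.        ] [-270.26722953  183.5334121     0.        ]
0.1 [-3.13997226e+00 -3.04033894e-04  3.75795341e-01]
```

View pics/top0.png

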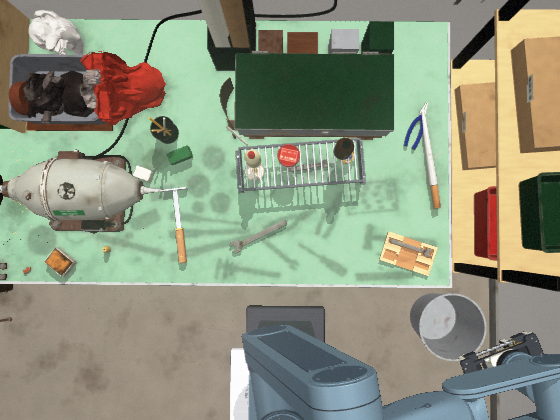

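View pics/scene0.png

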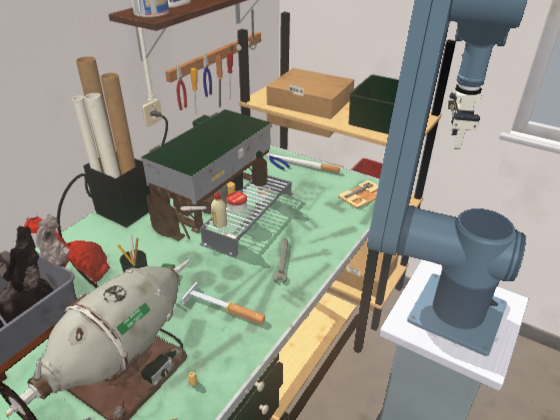

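The top view shows the rack at (300,165) and the tray at (407,254). The rake is at (181,245), with its blade near (175,189). One spanner lies under the rack near (312,163). A second one lies in the open at (258,235), and it looks longer. A white stick with an orange grip at (430,170) is not the rake, as it has no cross blade. Next I'll take close-ups with the wrist camera.

```bash
python3 - <<'E'
from h import *
c=cam('top')
for n,p in dict(openA=(232,247),openB=(286,222),rakeg=(181,262),blade=(176,189),tray=(407,254),rackFL=(241,190),rackFR=(361,182)).items(): print(n,ray(c,*p).round())
q=robot.current_qpos()
import pickle
for i,(p,yaw) in enumerate([((430,-300,330),0.0),((560,-30,330),0.0),((470,260,330),0.0)]):
    try: robot.move_ptp(p,[np.pi,0,yaw])
    except robot.MotionError as e: print(i,e); continue
    c=cam('wrist'); cv2.imwrite(f'pics/w{i}.png',c['img']); pickle.dump(c,open(f'w{i}.pkl','wb'))
    print(i,np.array(c['eye']).round(),c['fovy'],ray(c,280,210).round(),ray(c,0,0).round(),ray(c,559,419).round(),robot.current_t(),np.round(robot.current_qpos(),2))
im=[cv2.imread(f'pics/w{i}.png') for i in range(3)]
E
```

```text
openA [454. 159.   0.]
openB [531.  -3.   0.]
rakeg [408. 312.   0.]
blade [629. 331.   0.]
tray [ 438. -368.    0.]
rackFL [627. 134.   0.]
rackFR [ 654. -230.    0.]
0 [ 499. -300.  495.] 63.03222284505964 [ 372. -305.    0.] [651.  55.   0.] [ -12. -802.    0.] 1.45 [-0.82  0.16  1.39 -0.    1.59  0.75]
1 [630. -31. 496.] 63.03222284505964 [502. -36.   0.] [782. 324.   0.] [ 117. -534.    0.] 2.65 [-0.25  0.23  1.31 -0.    1.61  1.32]
2 [540. 259. 496.] 63.03222284505964 [413. 254.   0.] [693. 615.   0.] [  28. -243.    0.] 3.8583 [ 0.3   0.19  1.36 -0.    1.59  1.87]
```

View pics/w1.png

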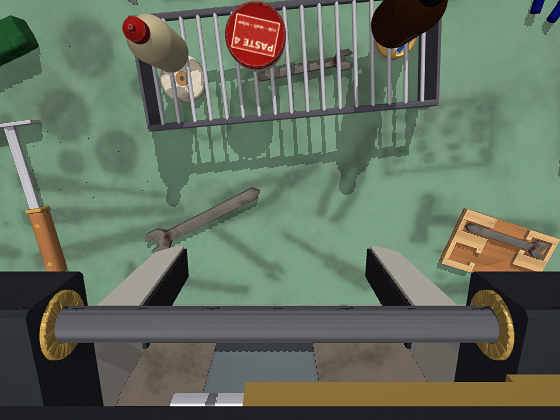

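The wrist view shows the rack with the bottle, red tin and dark bottle on its deck. The spanner underneath runs from about (265,78) to its jaw at (350,60). The longer look-alike spanner is in the open at (160,237)–(258,192). I'll take one view from the front, looking under the deck, and inspect the tray and rake in crops.

```bash
python3 - <<'E'
from h import *
import pickle
robot.move_ptp((520,-30,260),[np.pi,0,np.pi])
c=cam('wrist'); cv2.imwrite('pics/w3.png',c['img']); pickle.dump(c,open('w3.pkl','wb'))
print(np.array(c['eye']).round(),ray(c,280,210).round(),ray(c,0,0).round(),ray(c,559,419).round(),robot.current_t(),np.round(robot.current_qpos(),2))
b=cv2.resize(c['img'][0:300],(800,428))
cv2.imwrite('pics/w3b.png',cv2.resize(c['img'],(800,600),interpolation=cv2.INTER_CUBIC))
a=cv2.imread('pics/w0.png'); b=cv2.imread('pics/w2.png')
cv2.imwrite('pics/w02.png',np.hstack([cv2.resize(a,(400,300)),cv2.resize(b,(400,300))]))
E
```

```text
[448. -30. 426.] [558. -25.   0.] [ 318. -335.    0.] [889. 404.  -0.] 7.0083 [-0.27  0.18  1.53  0.    1.43 -1.84]
```

View pics/w3b.png

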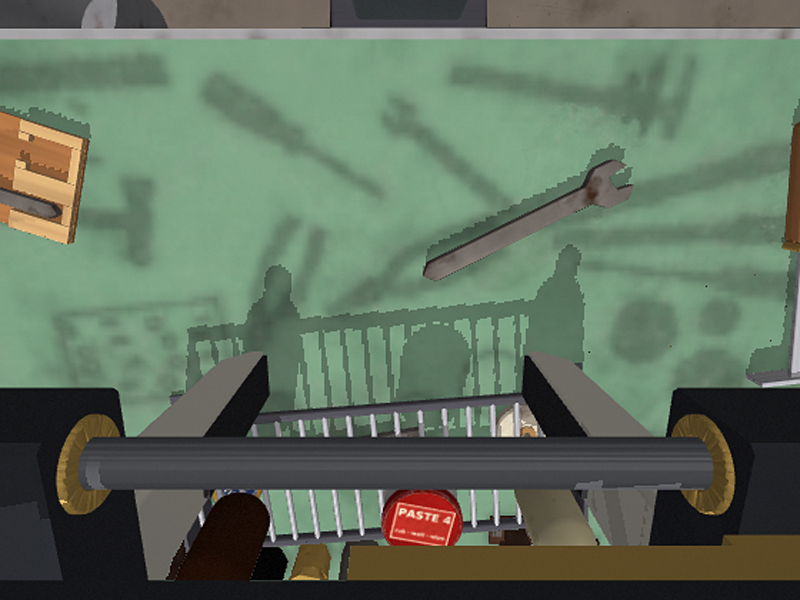

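View pics/w02.png

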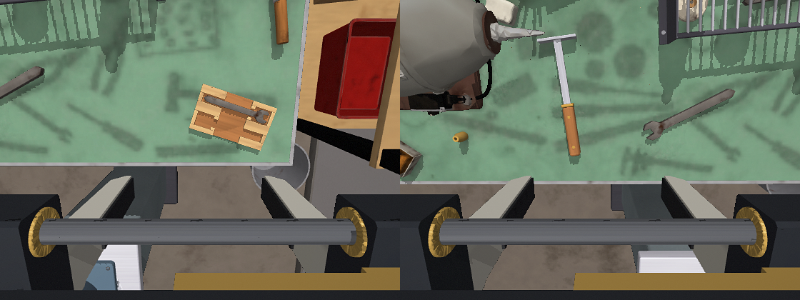

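w3 shows the look-alike in the open at (430,270)–(610,180) in the enlarged picture, but hides the spanner. w0 shows the tray: the filled recess is on the far side with its jaw to the right, and the empty recess is on the near side. w2 shows the rake with its cross blade at (557,38) and grip at (571,130). Next is an enlarged composite to confirm the spanner and read off the key pixels.

```bash
python3 - <<'E'
from h import *
import pickle
W=[pickle.load(open(f'w{i}.pkl','rb')) for i in range(3)]
def crop(i,u,v,w,h,s): return cv2.resize(W[i]['img'][v:v+h,u:u+w],None,fx=s,fy=s,interpolation=cv2.INTER_CUBIC)
a=crop(1,130,0,320,135,2.5); b=crop(0,255,110,135,105,2.4); d=crop(2,180,40,130,187,1.4); 
d2=crop(2,180,40,80,30,3)
can=np.zeros((600,800,3),np.uint8); can[:a.shape[0]]=a
can[338:338+b.shape[0],:b.shape[1]]=b; can[338:338+d.shape[0],340:340+d.shape[1]]=d[:262]; can[338:338+d2.shape[0],540:540+d2.shape[1]]=d2
cv2.imwrite('pics/comp.png',can)
# orange grip in w2
c=W[2]; hsv=cv2.cvtColor(c['img'],cv2.COLOR_BGR2HSV)
m=cv2.inRange(hsv,(5,120,80),(20,255,255)); m[260:]=0
n,l,s,ce=cv2.connectedComponentsWithStats(m)
for k in range(1,n):
    if s[k,4]>200:
        r=cv2.minAreaRect(np.argwhere(l==k)[:,::-1].astype(np.float32)); print('orange',s[k],r,[ray(c,*p,22).round(1) for p in cv2.boxPoints(r)])
E
```

```text
orange [ 226  144   27   75 1148] ((239.42840576171875, 181.37973022460938), (73.4583740234375, 16.428056716918945), 81.02737426757812) [array([508.6, 328.5,  22. ]), array([512. , 306.3,  22. ]), array([409.7, 292.6,  22. ]), array([405.9, 316.1,  22. ])]
orange [ 74 185  21  14 209] ((84.0, 191.5), (13.0, 20.0), 90.0) [array([455.7, 542.9,  22. ]), array([455.7, 514.9,  22. ]), array([437.1, 517.5,  22. ]), array([437.1, 545.8,  22. ])]
```

View pics/comp.png

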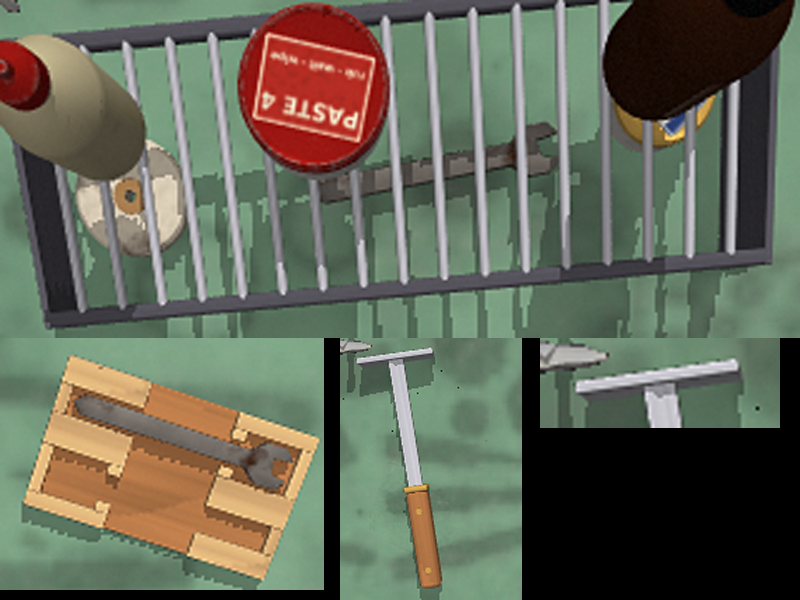

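Candidate spanners, in w1 pixels:
- **Under the rack, (259,76)–(351,59):** I expect this to be the target. It lies along the rack's width with its jaw to the right.
- **In the open, (160,237)–(258,192):** the longer look-alike.
- **In the tray:** the fixed one.

I'll check the lengths and compute poses.

```bash
python3 - <<'E'
from h import *
import pickle
W=[pickle.load(open(f'w{i}.pkl','rb')) for i in range(3)]
A=lambda x,y,z:ray(W[1],130+x/2.5,y/2.5,z)
B=lambda x,y,z:ray(W[0],255+x/2.4,110+(y-338)/2.4,z)
D=lambda x,y,z:ray(W[2],180+(x-540)/3,40+(y-338)/3,z)
P=lambda n,*a: print(n,*[np.round(p[:2],1) for p in a])
t=A(323,191,8);j=(A(553,126,8)+A(554,170,8))/2
P('spanner tail,jaw',t,j); print('len',np.linalg.norm(t-j),'yaw of +y', np.arctan2(*(t-j)[1::-1]))
t2=ray(W[1],258,192,8);j2=ray(W[1],152,240,8);P('open',t2,j2);print(np.linalg.norm(t2-j2))
P('rack F-L,F-R,B-L,B-R',A(46,325,58),A(771,260,58),A(18,45,58),A(800,-22,58))
r=A(46,325,58)-A(771,260,58);print('rack width',np.linalg.norm(r),'yaw',np.arctan2(-r[0],r[1]))
c=[B(*p,10) for p in((68,357),(318,437),(268,580),(24,503))];P('tray',*c,sum(c)/4)
print([np.linalg.norm(c[i]-c[i-1]).round(1) for i in range(4)])
d=c[1]-c[0]+c[2]-c[3];print('tray +y dir',np.arctan2(d[1],d[0]),'tray yaw',np.arctan2(d[1],d[0])-np.pi/2)
P('blade',D(577,385,22),D(740,364,22))
P('felt',A(130,200,14)); P('tinsmall',A(665,110,28)); P('paste',A(312,90,94))
E
```

```text
spanner tail,jaw [688.3  -8.2] [ 709.3 -129.9]
len 123.55084145151189 yaw of +y 1.7412133672523362
open [531.4  -4.1] [458.2 156.5]
176.55359596296032
rack F-L,F-R,B-L,B-R [620.2 128.1] [ 650.5 -228.7] [745.4 128.8] [ 772.  -227.3]
rack width 358.0454638985719 yaw 0.08465078999684271
tray [ 504.5 -309.3] [ 459.4 -455.3] [ 373.3 -431.9] [ 420.7 -283.5] [ 439.4 -370. ]
[np.float64(87.7), np.float64(152.8), np.float64(89.3), np.float64(155.8)]
tray +y dir -1.8752062576011939 tray yaw -3.4460025843960906
blade [622.7 366.4] [630.8 296.8]
felt [683.3  93.5]
tinsmall [ 723.6 -180.7]
paste [718.4  -8.1]
```

The spanner under the rack is the target: its visible length is 124 mm with the tail end hidden by a bar and the tin. The open one measures 177 mm. Next I'll pick up the rake.

```bash
cat >> h.py <<'E'
PI=np.pi
RO=np.array([457,310.6]); RY=0.124      # rake at first
SC=np.array([697.9,-63.9]); SY=0.170    # spanner under rack
n=np.array([np.cos(SY),np.sin(SY)]); w=np.array([-n[1],n[0]]); G=26
INS=SC+3*w+n*(18-170+G)                 # tool xy, blade behind spanner
def L(xy,z,**k): return robot.move_linear([*map(float,xy),z],**k)
def S(): print(round(robot.current_t(),2),np.round(robot.current_tcp_pos(),1),'w',round(robot.current_gripper_width()*93,1),'F',np.round(robot.current_contact_force(),1))
E
python3 - <<'E'
from h import *
d=np.array([np.cos(RY),np.sin(RY)]); g=RO+G*d; o=[PI,0,RY+PI]
robot.move_ptp([*g,60],o); robot.move_gripper(.5)
print(L(g,2,speed=80,f_stop=8)); S()
robot.move_gripper(0); S()
L(g,6,speed=60); L(g-60*d,10); L(g-60*d,90); S()
robot.move_ptp([*(INS-140*n),90],[PI,0,SY+PI]); S(); print(robot.current_eef_rot())
c=cam('top'); cv2.imwrite('pics/t1.png',cv2.resize(c['img'][110:300,150:460],(775,475)))
c=cam('scene'); cv2.imwrite('pics/s1.png',c['img'])
E
```

```text
False
10.27 [483.1 314.    2.1] w 46.2 F [-0.2 -0.4 -0.5]
10.78 [482.9 313.9   2.3] w 22.0 F [0.2 0.8 1.3]
12.27 [423.3 306.2  89.4] w 21.8 F [-0.7  0.6 -2.4]
13.79 [ 435.3 -105.2   89.8] w 21.4 F [ 0.4  0.3 -0.8]
[ 3.14105601e+00 -2.23307816e-04 -2.97103824e+00]
```

View pics/t1.png

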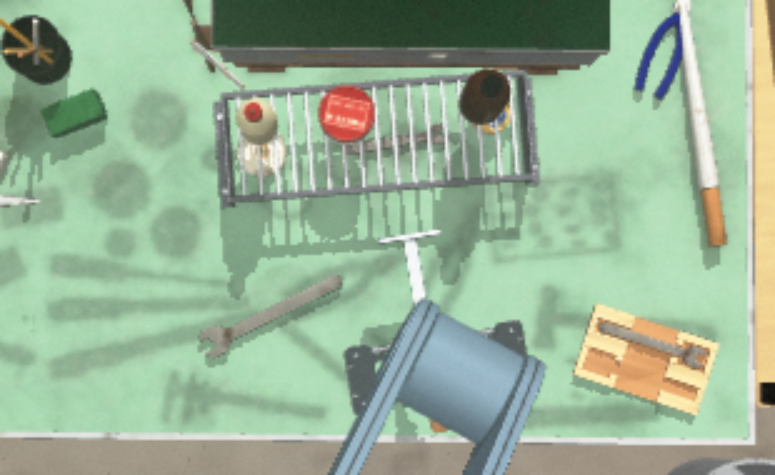

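The top view shows the rake held level: blade ends at (380,241) and (438,233), pointing at the spanner at (345,150)–(445,130). I'll cross-check the spanner from this view, then insert the rake and drag.

```bash
python3 - <<'E'
from h import *
c=cam('top'); T=lambda x,y,z:ray(c,150+x/2.5,110+y/2.5,z)[:2].round(1)
print('spanner',T(345,150,8),T(445,130,8),'blade',T(380,241,109),T(438,233,109),'expect',INS-140*n+n*(172.5-G))
L(INS-140*n,18); print(L(INS,18,speed=120,f_stop=8)); S()
c=cam('top'); cv2.imwrite('pics/t2.png',cv2.resize(c['img'][120:210,220:380],(800,450),interpolation=cv2.INTER_CUBIC))
E
```

```text
spanner [688.2  -8.1] [ 713.4 -128.8] blade [572.2 -48.4] [ 581.7 -113.6] expect [579.61507331 -81.16053641]
False
15.89 [572.5 -82.2  17.9] w 21.8 F [-0.3 -0.3 -0.7]
```

View pics/t2.png

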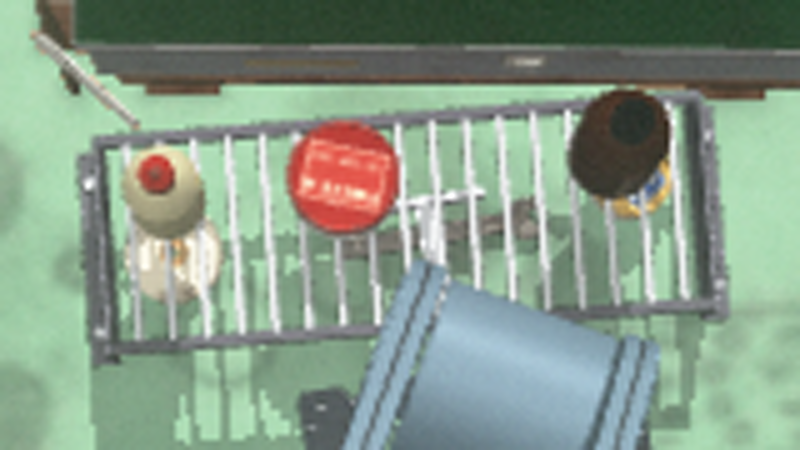

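The blade, with its right end at (485,190), sits behind the shank at (345,245)–(500,215) and clear of the jaw at (520,215). Now I'll lower it and drag.

```bash
python3 - <<'E'
from h import *
print(L(INS,3,speed=50,f_stop=6)); S()
z=robot.current_tcp_pos()[2]
print(L(INS-142*n,float(z),speed=70,f_stop=15)); S()
# back off behind, lift, lay rake down to the right
L(INS-136*n,float(z),speed=40); L(INS-136*n,70); S()
p=np.array([436,-225.]); robot.move_ptp([*p,70],[PI,0,PI]); 
print(L(p,2.5,speed=70,f_stop=6)); S()
robot.move_gripper(.5); L(p,120,speed=250); S()
robot.move_ptp([400,-80,250],[PI,0,PI]); 
import pickle
c=cam('wrist'); pickle.dump(c,open('w5.pkl','wb')); cv2.imwrite('pics/w5.png',cv2.resize(c['img'],(560,420)))
c=cam('top'); pickle.dump(c,open('t5.pkl','wb')); cv2.imwrite('pics/t5.png',cv2.resize(c['img'][120:300,200:460],(780,540),interpolation=cv2.INTER_CUBIC)); S()
E
```

```text
True
16.31 [572.7 -82.3   2.1] w 21.8 F [-0.1 -0.1  4.1]
False
18.48 [ 433.2 -106.3    2.1] w 22.1 F [ 0.5 -1.2  3.5]
19.38 [ 438.3 -104.8   69.2] w 21.9 F [ 0.4 -0.5 -2.1]
True
20.88 [ 435.5 -224.4    2.1] w 21.6 F [0.2 0.8 5. ]
22.13 [ 435.5 -224.6  119.3] w 46.3 F [-0.6  0.8 -0.7]
23.04 [399.7 -80.7 248.2] w 46.4 F [ 0.3 -0.1  0. ]
```

View pics/t5.png

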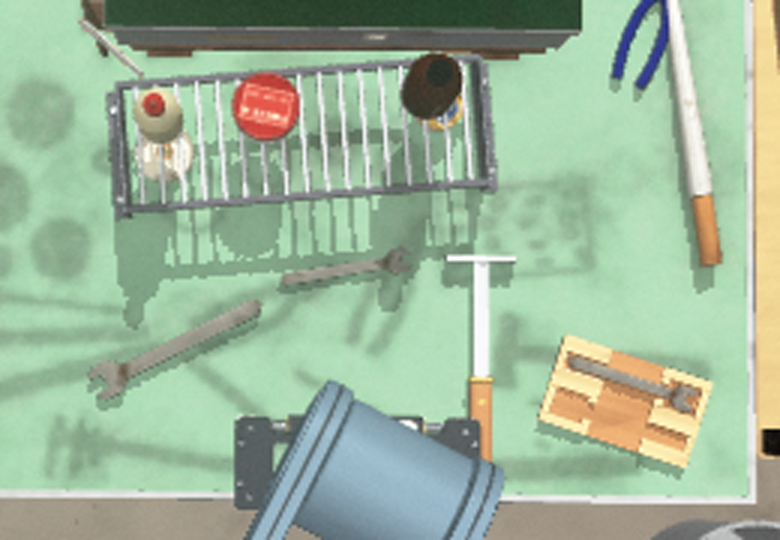

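The spanner is now out in front of the rack, tail at (282,285) and jaw at (410,255). The rake lies flat at (480,350), and everything on and under the rack is where it was. I'll measure the spanner and tray from two opposite yaws, to cancel the wrist camera's bias.

```bash
cat >> h.py <<'E'
def blob(c,z,near,lo=600,wood=False):
    hsv=cv2.cvtColor(cv2.GaussianBlur(c['img'],(3,3),0),cv2.COLOR_BGR2HSV)
    m=cv2.inRange(hsv,(5,75,90),(25,255,255)) if wood else 255-cv2.inRange(hsv,(55,40,0),(95,255,255))
    m=cv2.morphologyEx(m,cv2.MORPH_CLOSE if wood else cv2.MORPH_OPEN,np.ones((9,9) if wood else (3,3),np.uint8))
    nn,l,s,ce=cv2.connectedComponentsWithStats(m)
    ks=[k for k in range(1,nn) if s[k,4]>lo]
    k=min(ks,key=lambda k:np.hypot(*(ce[k]-proj(c,[*near,z]))))
    yx=np.argwhere(l==k); return np.array([ray(c,u,v,z)[:2] for v,u in yx]),s[k]
def spanner(c,near,z):
    P,s=blob(c,z,near)
    a=np.linalg.svd(P-P.mean(0),full_matrices=False)[2][0]
    for _ in range(3):
        b=np.array([-a[1],a[0]]); t=(P-P.mean(0))@a; q=(P-P.mean(0))@b
        e=[np.percentile(t,.2),np.percentile(t,99.8)]
        wd=[np.ptp(q[abs(t-(x+(12 if x<0 else -12)))<4]) for x in e]
        if wd[0]>wd[1]: sg=1          # jaw at low t
        else: sg=-1
        a=a*sg; b=b*sg; t=t*sg; q=q*sg; e=sorted([x*sg for x in e])
        T=np.linspace(e[0]+40,e[1]-8,12); Q=[(q[abs(t-x)<3].max()+q[abs(t-x)<3].min())/2 for x in T]
        k=np.polyfit(T,Q,1); a2=a+k[0]*b; a2/=np.linalg.norm(a2); a=a2
    mid=(e[0]+e[1])/2; cen=P.mean(0)+a*mid+np.array([-a[1],a[0]])*np.polyval(k,mid)
    return cen,np.arctan2(a[1],a[0])-PI/2,e[1]-e[0],s,wd   # a = +y (tail)
E
python3 - <<'E'
from h import *
import pickle
sp=np.array([572,-86.]); tr=np.array([439.4,-370])
for nm,p in(('s',sp),('t',tr)):
    for yaw in (0,PI):
        x=p+np.array([-70,0])*(1 if yaw==0 else -1)
        try: robot.move_ptp([*x,180],[PI,0,yaw])
        except robot.MotionError as e: print(nm,yaw,e); continue
        robot.sleep(.2); c=cam('wrist'); k=f'{nm}{int(yaw)}'; pickle.dump(c,open(k+'.pkl','wb')); cv2.imwrite(f'pics/{k}.png',c['img'])
        if nm=='s': print(k,spanner(c,p,8))
        else:
            P,s=blob(c,10,p,wood=True); r=cv2.minAreaRect(P.astype(np.float32)); print(k,r,s)
S()
can=np.vstack([np.hstack([cv2.resize(cv2.imread(f'pics/{a}{b}.png'),(400,300)) for b in '03']) for a in 'st']); cv2.imwrite('pics/st.png',can)
E
```

```text
s0 (array([569.0279524 , -89.32628196]), np.float64(0.17592627022057528), np.float64(130.3709632046055), array([ 213,  100,  137,   43, 2012], dtype=int32), [np.float64(25.456844399782767), np.float64(12.460733382894226)])
s3 (array([569.05332353, -89.67905739]), np.float64(0.17596260094330285), np.float64(130.60130146332003), array([ 204,  103,  138,   42, 2025], dtype=int32), [np.float64(25.556667309537396), np.float64(12.581130004176133)])
t0 ((439.751953125, -369.23992919921875), (153.0946807861328, 89.72016143798828), 72.17875671386719) [  187    47   182   143 14016]
t3 ((439.7613525390625, -369.15496826171875), (153.19039916992188, 89.7608642578125), 72.14197540283203) [  188    49   181   143 14124]
33.93 [ 509.4 -370.   180.1] w 46.1 F [ 1.6  0.3 -0.1]
```

View pics/st.png

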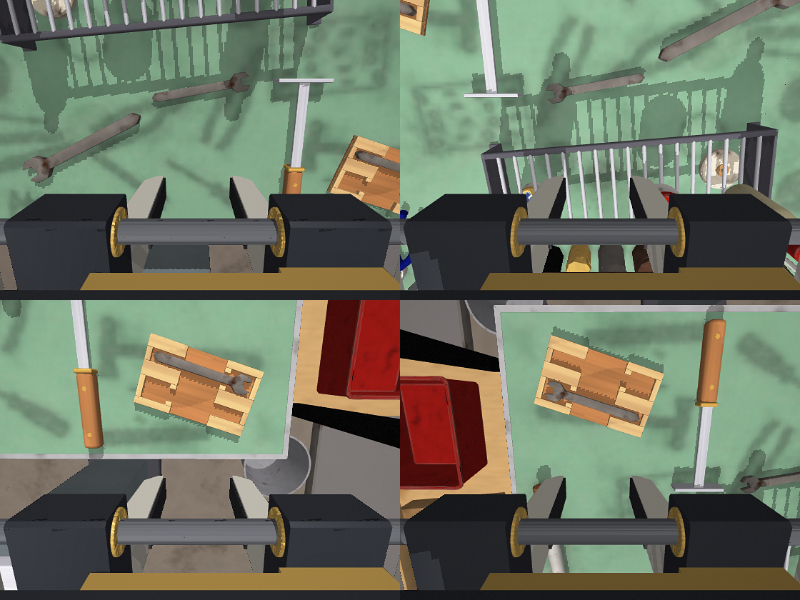

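Both yaws agree to within 0.4 mm. The jaw is to world −y and the empty recess is on the robot's side. Pick and place next.

```bash
cat >> h.py <<'E'
S1=np.array([569.04,-89.5]); Y1=0.176
TC=np.array([439.75,-369.2]); TY=2.830
rot=lambda a,v: np.array([np.cos(a)*v[0]-np.sin(a)*v[1],np.sin(a)*v[0]+np.cos(a)*v[1]])
PK=S1+rot(Y1,[0,-5]); PL=TC+rot(TY,[21,-5])
E
python3 - <<'E'
from h import *
o=[PI,0,Y1-PI/2]
robot.move_ptp([*PK,120],o); robot.move_gripper(.4); print(L(PK,2,speed=100,f_stop=8)); S()
z0=robot.current_tcp_pos()[2]
robot.move_gripper(0); S(); L(PK,60); 
m=(PK+PL)/2-[40,0]
robot.move_ptp([*PL,60],[PI,0,TY-PI/2]); S(); print(robot.current_eef_rot(),TY-PI/2)
L(PL,20,speed=100); f=L(PL,4+float(z0),speed=25,f_stop=6); print(f,z0); S()
E
```

```text
False
39.81 [570.5 -94.6   2.7] w 37.0 F [-0.1  1.   1.1]
40.36 [570.  -94.5   2.2] w 10.6 F [-0.1 -0.1  2.7]
43.59 [ 421.4 -357.8   59.9] w 10.9 F [-0.7  0.2 -1.2]
[-3.14144148e+00 -1.84092541e-04  1.25907030e+00] 1.2592036732051035
False 2.677219094680175
44.83 [ 421.3 -358.     6.6] w 10.7 F [ 0.4 -0.4 -1.1]
```

No contact force on the way down to bedding depth. I'll release, lift and look.

```bash
python3 - <<'E'
from h import *
robot.move_gripper(.25); S(); L(PL,70,speed=120)
robot.move_ptp([*(TC-[75,0]),150],[PI,0,0]); robot.sleep(.2)
c=cam('wrist'); u,v=proj(c,[*TC,10]).astype(int); S()
cv2.imwrite('pics/fin.png',cv2.resize(c['img'][max(v-90,0):v+90,u-120:u+120],(800,600),interpolation=cv2.INTER_CUBIC))
for a in([21,-60],[21,60]): print((proj(c,[*(TC+rot(TY,a)),8])-[u-120,max(v-90,0)])*800/240)
E
```

```text
45.29 [ 421.3 -358.1    6.8] w 23.5 F [-0.8  0.   0.2]
47.29 [ 364.8 -369.   149.6] w 23.4 F [-0.3 -0.2  0.1]
[156.82354086 308.54461986]
[590.89343626 451.36848966]
```

View pics/fin.png

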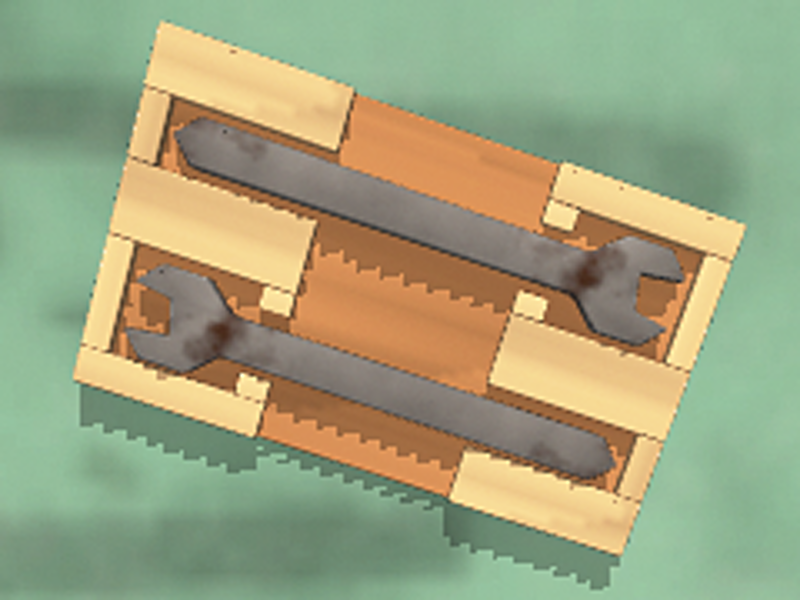

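The dropped spanner lies inside the near recess, jaw at (170,320) and tail at (600,455). It is the right way round, head to tail with the fixed one, and no end rests on a wall. The robot is clear of everything, so I'm handing in.

```bash
python3 - <<'E'
from bench import robot
print(robot.hand_in())
E
```

```text
the job is handed in; nothing more can be done
None
```

I handed the job in at about 47 s: the spanner was raked out, the rake lies flat on the open bench, and the spanner is in the empty recess the right way round and, by the last picture, bedded down; the verdict was not shown.

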